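# Index the test block on its slide

### The job

Bring the test block to its next indentation position without grasping anything, using only the fingertips: push the red pad of the locking bolt fully home, away from the robot, then push the blue carriage along its rail until it drops into its detent at the yellow index block, and leave it resting there. Do not force the carriage on past the detent; the test block rides along seated in its nest, not lifted or tipped, and the gear, bearing ring and dark pin are left standing where they are.

Things in the scene. Friction and masses are not known exactly. Their poses are not given: they have to be found in the camera images.
- slide_base: Fixed dark steel base plate of an indexing slide, 153 x 340 x 10 mm (x -58 to +95, y -170 to +170), with two rods and an aluminium end block at each end, tops 36 mm high. Origin on the bench under the middle of the rail. +y: along the rail, the way the carriage is pushed; +x: across it, away from the robot, the way the bolt is pushed.
- carriage (a joint): Travel (m) of the blue carriage along slide_base +y: 0 at start, 0.150 at the far stop, detent somewhere in 0.073 to 0.123. Friction 1.5 N. The push rises to about 6 N over the first detent pin, dips as the roller drops in, then needs about 14 N to climb out; let go in the dip it centres itself. Block 92 (x) x 96 (y) mm, z 16 to 62 mm.
- push_face (a point): Middle of the width of the carriage's flat rear (-y) upright face, the face to push on, at z 50 mm (12 mm below its top edge; at slide_base y -133 mm when travel is 0). 92 mm wide. A fingertip here must stay above the 36 mm high end block.
- gap_mark (a point): Point on the carriage, in the gap between its two detent pins, where the roller centre sits when it has dropped in (red line above it), at z 40 mm. Its axes are those of slide_base.
- index_mark (a point): Centre of the brass spring roller (12 mm diameter) of the yellow index block (22 x 28 x 46 mm, red line on top), at z 40 mm. The block is clamped immovably at the far edge of the base, at a different place each time. The carriage is in its detent when gap_mark meets index_mark along y. Axes as slide_base.
- bolt (a joint): Travel (m) of the red locking bolt along slide_base +x: 0 to 0.006 at the start, 0.034 fully home at its stop. Until pushed in, its upright red tab (top at z 59 mm) blocks the carriage a few mm ahead of its front face. Friction 2 N; it stays where it is left.
- bolt_pad (a point): Centre of the near face of the bolt's red push pad, z 30 mm. The pad is an upright plate 40 mm wide (y), 6 mm thick, from z 10 to 50 mm; its near face looks along -x of slide_base.
- test_block: Loose round pale steel hardness test block, 64 mm diameter, 12 mm thick, lying in the nest on top of the carriage (4 mm of play across). Origin at the centre of its underside, 62 mm above the bench.
- gear_specimen: Loose steel spur gear, 60 mm diameter, 14 mm thick, lying on the bench by the slide. Origin at the centre of its underside.
- ring_specimen: Loose bearing ring, 52 mm diameter, 15 mm high, lying on the bench by the slide. Origin at the centre of its underside.
- dark_pin: Loose dark stepped pin, 25 mm diameter, 63 mm tall, standing on the bench by the slide. Origin at the centre of its underside.
Things that resemble listed ones, but are neither listed nor needed, are in the scene too. Leave any turquoise look-alike of the test_block alone.

How it is judged:
On the way, in this order (a step that is already met when the one before it is completed fails the run):
1. the locking bolt is pushed home (within 4 mm of its stop) while the carriage is still near its start (value of joint bolt above 0.03 m and value of joint carriage below 0.02 m), for 0.2 s.
2. the carriage is in its detent: gap and roller within 3 mm along the rail (y of gap_mark in the frame of index_mark between -0.003 and 0.003 m), for 0.2 s.
At the end, for the whole second after the job is handed in: The bolt is home (within 4 mm of its stop), the carriage rests in its detent (gap_mark within 3 mm of index_mark along the rail), and the test block lies flat in its nest on the carriage (height within 4 mm, tilt under 0.1 rad) (all of step 2 and value of joint bolt above 0.03 m and velocity of joint carriage between -0.005 and 0.005 m/s and z of test_block in the frame of gap_mark between 0.018 and 0.026 m and angle between test_block's own z axis and vertical below 0.1 rad); the robot touches nothing.
It fails at once if the carriage is forced more than 12 mm past its detent (y of gap_mark in the frame of index_mark above 0.012 m).
It fails at once if the test block is lifted or tipped out of its nest (height (world z) of test_block above 0.068 m or height (world z) of test_block below 0.056 m or angle between test_block's own z axis and vertical above 0.15 rad).
It fails at once if the gear, bearing ring or dark pin is moved more than 15 mm or tipped (distance of any of gear_specimen, ring_specimen, dark_pin from where it was at the start of the episode above 0.015 m or angle between any of gear_specimen, ring_specimen, dark_pin's own z axis and vertical above 0.3 rad).
It also fails if it takes over 51 s, if anything falls off the work surface, if the arm or the gripper's body presses on something with over 40 N, if the wrist force passes 120 N, or if a joint passes its speed limit or range.

### The arm

A 6-joint arm with a two-finger parallel gripper is mounted at the origin on a cart in front of the work surface, level with it; the furniture and walls round the work are solid. World frame = base frame: x ahead of the robot, y to its left, z up, the work surface at z = 0. Lengths are in m, angles in rad, forces in N, time in s.
With the tool pointing down it reaches from about 0.25 to 0.775 m from the base axis. Payload 4 kg.
Tool frame: the origin (TCP) lies midway between the tips of the shut fingers; the grasp point (between the pads) lies 19 mm behind it; z points along the fingers, y is the line along which they close (so a half turn about z gives the same grasp; the last joint's range is limited). The gripper opens to 94 mm and grips with 3 to 60 N. Pads are 16 mm wide; open, the fingers measure 119 mm over their backs; the gripper's body (75 mm by 177 mm) begins 78 mm behind the grasp point.
Start: joints at [1.08, 0.087, 1.371, -0, 1.684, -0.103], TCP at [0.208, 0.509, 0.206] pointing down, gripper open.
Joint ranges: [-3.1, 3.1], [-0.76, 2.03], [0.27, 2.55], [-1.08, 4.22], [0.17, 2.65], [-2.57, 2.57]. Speed limits (rad/s): [2.79, 2.79, 3.14, 3.14, 3.14, 3.14].

### API

Orientations are given as a unit quaternion [w, x, y, z].
In Python, from plant import manip gives the robot as it stands. The module is installed in compiled form; this text tells all that it offers.
- The arm moves only by the tool apply_moves, never from a script. Its argument "motion" is a list that holds one entry, the list of rows, each a list of 5 numbers: the opening, from 0 (shut) to 1 (fully open), then the shift along the tool's x, y, z in m, then the turn about the tool's z in degrees. In form: [[[fingers, dx, dy, dz, roll], ...]]. A call has 1 to 5 rows; each row is the pose to reach, as a shift and turn from the pose commanded when the call began, along the tool's axes at that moment; what a row does not reach only later rows make up. A row lasts 1/8 s, in which the tool goes at most 62.5 mm and 10.7 degrees, less where a joint would pass 70% of its speed; a pose out of reach is approached as far as the arm can. A call with a gripper value outside its range is refused whole. The fingers move at their own pace and stop on an object; the grip force is fixed at half the most. Time passes only in rows, so rows that repeat a pose let the fingers close. It gives the time, the measured TCP pose, the force, the opening and the grip force at its end, in the units of the state.
- manip.get_state(): the state, without advancing time (a new reading comes with each control period).
- manip.snapshot(name): name is "scene" or "top"; returns a dict with "pixels" (384x512x3 uint8, red, green, blue), "range_z" (384x512 float32, m along the optical axis (not along the pixel's ray), 0 where there is no reading), "fx", "fy", "cx", "cy" (pixels), "pose" (4x4, takes a point from camera to world coordinates). Camera axes: x right, y down, z forward; pixel columns grow to the right and rows downward; lengths in m; the calibration is good to about 2 mm. A picture is of the moment at which its call begins.
- manip.job_done(): hands the job in; it is judged then, once.
The state is a dict: "clock": time; "q": joint angles; "dq": joint speeds; "effort": joint torques, N m; "tool_pos": TCP position; "orientation": TCP orientation; "force": force on the tool from outside, world axes, zero at the start; "wrist_torque": the same for the moment, N m; "gripper_width": finger opening in m; "gripper_force": force on a finger pad.
Only numpy, scipy, OpenCV 4.12 (cv2) and the standard library are available. Lean on these libraries where they do the work, as an engineer would, in place of code of your own. Each camera call takes 0.05 s, during which the arm holds its last target. There are 200 camera calls.

## Working session

There is one attempt and no reset: what is moved stays moved. The work goes in short steps, Python scripts to look and compute and a tool call to move; the robot and the scene stay as the last step left them, time stands still between calls to the robot, and variables do not carry over. Pictures are saved under pics/ and viewed, at most 10 in all, crops included, and the job is handed in when it is done.

Besides the shell and the picture viewer there is one more tool, called after ">>>" as name([rows], argument=value, ...), one row to a line, values as JSON. apply_moves: Moves the arm, as the interface text tells. Its arguments: {"type":"object","properties":{"motion":{"type":"array","items":{"type":"array","items":{"type":"array","items":{"type":"number"}}}}},"required":["motion"]}

```bash
mkdir -p pics; cat > h.py <<'E'
import numpy as np, cv2
from plant import manip
def snap(n,f):
    s=manip.snapshot(n); cv2.imwrite(f'pics/{f}.png',cv2.cvtColor(s['pixels'],cv2.COLOR_RGB2BGR)); 
    np.savez(f'{f}.npz',**s); return s
def cloud(s):
    z=s['range_z']; v,u=np.mgrid[:z.shape[0],:z.shape[1]]
    p=np.stack([(u-s['cx'])/s['fx']*z,(v-s['cy'])/s['fy']*z,z],-1)
    return p@s['pose'][:3,:3].T+s['pose'][:3,3]
E
python3 - <<'E'
from h import *
np.set_printoptions(precision=4,suppress=True)
for n in('scene','top'):
    s=snap(n,n+'0'); print(s['pose'],s['fx'],s['range_z'].min())
print(manip.get_state())
E
```

```text
[[ 0.8421 -0.3081  0.4427  0.1182]
 [-0.5392 -0.4634  0.7032 -0.7281]
 [-0.0115 -0.8309 -0.5564  0.6584]
 [ 0.      0.      0.      1.    ]] 492.2681977143213 0.0
[[ 0.002  -0.9919  0.1271  0.4712]
 [-1.     -0.0019  0.0008  0.0475]
 [-0.0005 -0.1271 -0.9919  1.1959]
 [ 0.      0.      0.      1.    ]] 495.5539069232843 0.0
{'clock': 0.1, 'q': array([ 1.0799,  0.0879,  1.3721, -0.    ,  1.6836, -0.1031]), 'dq': array([-0.    , -0.0021, -0.0047, -0.0008, -0.0009, -0.0009]), 'effort': array([  0.0023, -34.125 , -30.3303,   0.0721,   0.0303,  -0.0001]), 'tool_pos': array([0.2078, 0.5087, 0.2044]), 'orientation': array([-0.0003,  0.1927,  0.9813, -0.0009]), 'force': array([ 0.6519, -0.344 , -0.7255]), 'wrist_torque': array([-0.0129, -0.0344,  0.0218]), 'gripper_force': 0.0, 'gripper_width': 0.09428736348231202}
```

View pics/top0.png

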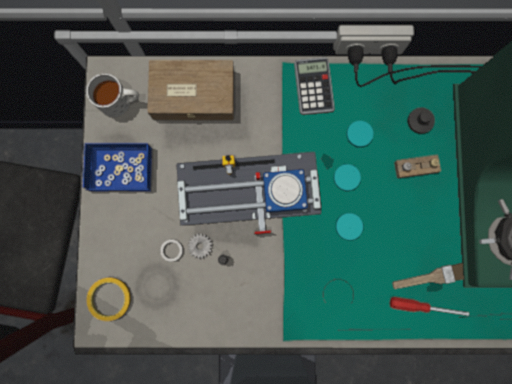

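View pics/scene0.png

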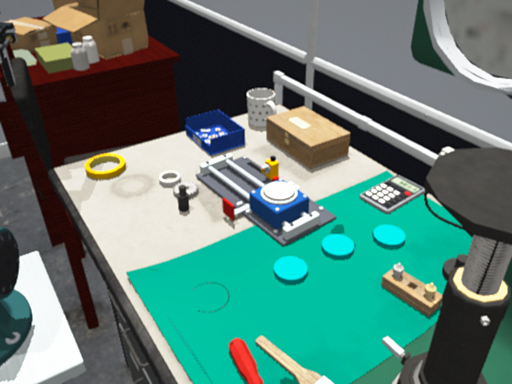

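The top view shows the slide at about (248,187), with +y to the left. The carriage is blue at (286,190), the index block yellow at (229,160) and the red pad at (263,233). The gear (201,246), ring (172,251) and pin (224,259) lie on the near side.

```bash
python3 - <<'E'
from h import *
np.set_printoptions(precision=4,suppress=True)
s=dict(np.load('top0.npz')); P=cloud(s); hsv=cv2.cvtColor(s['pixels'],cv2.COLOR_RGB2HSV).astype(int)
H,S,V=[hsv[...,i] for i in range(3)]
v,u=np.mgrid[:384,:512]; roi=(u>165)&(u<330)&(v>140)&(v<275)
def rep(n,m):
    m=m&roi; q=P[m]; print(n,m.sum(),'uv',u[m].mean().round(1),v[m].mean().round(1),'med',np.median(q,0),'min',np.percentile(q,3,0),'max',np.percentile(q,97,0))
    return m
sat=(S>130)
rep('blue',sat&(H>100)&(H<125)&(V>60))
rep('yellow',sat&(H>20)&(H<35))
r=sat&((H<8)|(H>172))&(V>60)
rep('padred',r&(v>215)); rep('tab',r&(v>165)&(v<215)); rep('yred',r&(v<166))
# blue top contour rect
m=(sat&(H>100)&(H<125)&(V>60)&roi&(P[...,2]>.05)).astype(np.uint8)
c=max(cv2.findContours(m,0,1)[0],key=cv2.contourArea); 
print(cv2.minAreaRect(c))
ct=cv2.boxPoints(cv2.minAreaRect(c))
def ray(uv,z):
    d=s['pose'][:3,:3]@np.array([(uv[0]-s['cx'])/s['fx'],(uv[1]-s['cy'])/s['fy'],1]); o=s['pose'][:3,3]
    return o+d*(z-o[2])/d[2]
print(np.array([ray(a,.062) for a in ct]))
dark=roi&(P[...,2]>.005)&(P[...,2]<.05)&(u<330)&(v<230)
n=cv2.connectedComponents(dark.astype(np.uint8)); 
c=max(cv2.findContours((roi&(P[...,2]>.006)).astype(np.uint8),0,1)[0],key=cv2.contourArea)
b=cv2.boxPoints(cv2.minAreaRect(c));print('base',b,np.array([ray(a,.01) for a in b]))
cr=s['pixels'][140:275,165:330,::-1]; cv2.imwrite('pics/crop.png',cv2.resize(cr,None,fx=4.4,fy=4.4,interpolation=cv2.INTER_CUBIC))
E
```

```text
blue 525 uv 284.4 193.0 med [ 0.6034 -0.02    0.0623] min [ 0.5732 -0.0688  0.0572] max [0.6637 0.0241 0.0662]
yellow 92 uv 228.2 160.3 med [0.6895 0.1071 0.0557] min [0.6816 0.0957 0.0128] max [0.7012 0.1267 0.0663]
padred 37 uv 262.1 231.9 med [0.5232 0.0302 0.0497] min [0.5209 0.0119 0.0049] max [0.5276 0.0462 0.0539]
tab 25 uv 257.6 174.9 med [0.6547 0.0397 0.0591] min [0.6483 0.0373 0.0099] max [0.6702 0.0443 0.0633]<stdin>:7: RuntimeWarning: Mean of empty slice.
  ret = ret.dtype.type(ret / rcount)
  return _methods._mean(a, axis=axis, dtype=dtype,
  ret = um.true_divide(
Traceback (most recent call last):
IndexError: index -1 is out of bounds for axis 0 with size 0
```

```bash
cat >> h.py <<'E'
def ray(s,uv,z):
    d=s['pose'][:3,:3]@np.array([(uv[0]-s['cx'])/s['fx'],(uv[1]-s['cy'])/s['fy'],1]); o=s['pose'][:3,3]
    return o+d*(z-o[2])/d[2]
E
python3 - <<'E'
from h import *
np.set_printoptions(precision=4,suppress=True)
s=dict(np.load('top0.npz')); P=cloud(s); hsv=cv2.cvtColor(s['pixels'],cv2.COLOR_RGB2HSV).astype(int)
H,S,V=[hsv[...,i] for i in range(3)]
v,u=np.mgrid[:384,:512]; roi=(u>165)&(u<330)&(v>140)&(v<275)
Z=P[...,2]
def rect(n,m,z):
    c=max(cv2.findContours((m&roi).astype(np.uint8),0,1)[0],key=cv2.contourArea)
    r=cv2.minAreaRect(c); b=cv2.boxPoints(r); print(n,r); print(np.array([ray(s,a,z) for a in b])[:,:2], 'ctr',ray(s,r[0],z))
rect('carr',((S>130)&(H>100)&(H<125)|(Z>.065))&(Z>.052)&(u>262)&(u<312)&(v>166),.062)
rect('base',(Z>.006)&(v<228),.01)
rect('nearrod/endL',(Z>.026)&(Z<.045)&(u<192),.036)
rect('endR',(Z>.026)&(Z<.045)&(u>300),.036)
m=(Z>.064)&roi&(u>262)&(v>166); print('disc',P[m].mean(0))
for n,b in(('gear',(188,235,214,259)),('ring',(160,238,184,264)),('pin',(216,252,232,267))):
    q=P[b[1]:b[3],b[0]:b[2]].reshape(-1,3); q=q[q[:,2]>.007]; print(n,q.mean(0),q.min(0),q.max(0))
cr=s['pixels'][140:275,165:330,::-1]; cv2.imwrite('pics/crop.png',cv2.resize(cr,None,fx=4.4,fy=4.4,interpolation=cv2.INTER_CUBIC))
E
```

```text
carr ((284.94830322265625, 190.37933349609375), (39.44660568237305, 41.35665512084961), 85.2363510131836)
[[ 0.6604  0.0288]
 [ 0.6687 -0.0668]
 [ 0.5771 -0.0734]
 [ 0.5691  0.0213]] ctr [ 0.6186 -0.0225  0.062 ]
base ((248.84368896484375, 190.83486938476562), (73.7373046875, 142.34506225585938), 87.1728744506836)
[[ 0.7055  0.2391]
 [ 0.7236 -0.1072]
 [ 0.5441 -0.1133]
 [ 0.5266  0.2265]] ctr [0.6241 0.0614 0.01  ]
nearrod/endL ((184.5, 200.0), (38.0, 13.0), 90.0)
[[0.6439 0.2288]
 [0.6439 0.198 ]
 [0.5539 0.1964]
 [0.5539 0.2268]] ctr [0.5987 0.2125 0.036 ]
endR ((312.1831970214844, 189.33169555664062), (38.507938385009766, 12.636972427368164), 84.2894058227539)
[[ 0.6689 -0.0696]
 [ 0.672  -0.0994]
 [ 0.5807 -0.1072]
 [ 0.5777 -0.0776]] ctr [ 0.6246 -0.0884  0.036 ]
disc [ 0.613  -0.0199  0.1139]
gear [0.4914 0.177  0.0176] [0.4632 0.0475 0.0078] [0.5176 0.2056 1.1959]
ring [0.4807 0.242  0.0278] [0.456  0.0475 0.0074] [0.5055 0.2691 1.1959]
pin [0.4602 0.1183 0.0727] [0.4475 0.0475 0.0079] [0.4712 0.1365 1.1959]
```

View pics/crop.png

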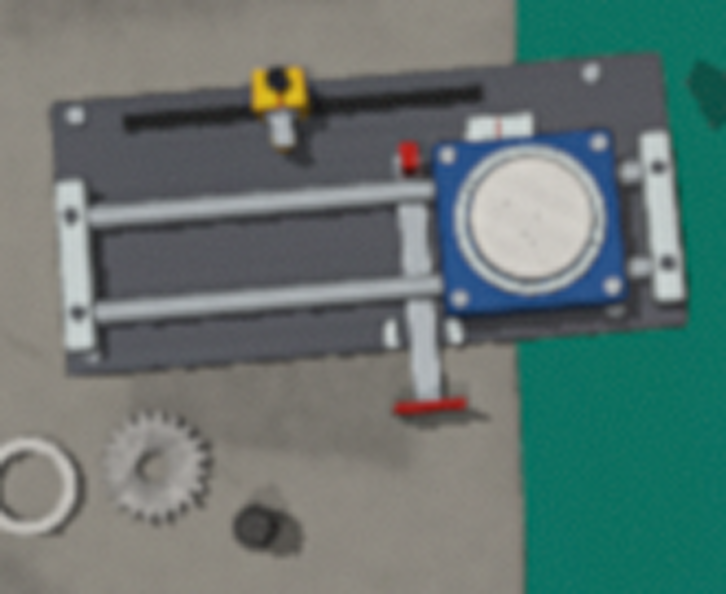

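```bash
python3 - <<'E'
from h import *
np.set_printoptions(precision=4,suppress=True)
s=dict(np.load('top0.npz'))
f=lambda a,z: ray(s,(165+(a[0]+.5)/4.4-.5,140+(a[1]+.5)/4.4-.5),z)[:2]
c=[f(a,.01) for a in((52,103),(660,55),(686,325),(68,375))]
L,R=f((77,265),.036),f((663,217),.036)
ca=[f(a,.062) for a in((435,140),(612,130),(627,300),(447,315))]
print(c); 
for a,b in((c[0],c[1]),(c[3],c[2]),(L,R),(ca[0],ca[1]),(ca[3],ca[2])):
    d=a-b; print('yaw',np.degrees(np.arctan2(-d[0],d[1])),np.hypot(*d))
yaw=np.arctan2(-(L-R)[0],(L-R)[1]); ey=np.array([-np.sin(yaw),np.cos(yaw)]); ex=np.array([ey[1],-ey[0]])
o=np.mean(c,0)-ex*.0185; print('origin',o,(L+R)/2)
loc=lambda p:np.array([(p-o)@ex,(p-o)@ey])
for n,a,z in(('carr tl',(435,140),.062),('tr',(612,130),.062),('br',(627,300),.062),('bl',(447,315),.062),('gapline50',(500,127),.05),('gapline46',(500,127),.046),('ytopL',(253,72),.046),('ytopR',(303,70),.046),('ybotL',(255,108),.046),('ybotR',(307,106),.046),('roller',(283,132),.042),('pad l',(395,406),.05),('pad r',(465,402),.05),('L',(77,265),.036),('R',(663,217),.036)): print(n,f(a,z),loc(f(a,z)))
print('pushface',o-.133*ey,'bolt?')
P=cloud(s)
for a in((500,127),(480,130),(278,80),(265,95),(283,132),(275,115)):
    print(a,P[int(140+a[1]/4.4),int(165+a[0]/4.4)])
E
```

```text
[array([0.6919, 0.2376]), array([ 0.7195, -0.0986]), array([ 0.5696, -0.1107]), array([0.5417, 0.2256])]
yaw 4.699554632823978 0.3373431122869141
yaw 4.7422745440880165 0.3375187568092736
yaw 4.828053568805204 0.31505777081927266
yaw 3.3854241398758216 0.09349180302722095
yaw 4.888250766498479 0.09431512089578577
origin [0.6123 0.0619] [0.6123 0.0612]
carr tl [0.6628 0.027 ] [ 0.0474 -0.0391]
tr [ 0.6683 -0.0663] [ 0.0451 -0.1325]
br [ 0.5784 -0.0732] [-0.0452 -0.1318]
bl [0.5703 0.0208] [-0.0453 -0.0375]
gapline50 [ 0.6719 -0.0079] [ 0.0536 -0.0746]
gapline46 [ 0.6726 -0.0081] [ 0.0542 -0.0748]
ytopL [0.7023 0.1243] [0.095  0.0546]
ytopR [0.7034 0.0975] [0.0938 0.0278]
ybotL [0.6827 0.1231] [0.0753 0.055 ]
ybotR [0.6838 0.0952] [0.0741 0.0272]
roller [0.6704 0.1082] [0.0618 0.0412]
pad l [0.5235 0.0478] [-0.0897 -0.0066]
pad r [0.5256 0.0111] [-0.0906 -0.0433]
L [0.599  0.2181] [-0.      0.1568]
R [ 0.6256 -0.0958] [-0.     -0.1583]
pushface [ 0.6235 -0.0706] bolt?
(500, 127) [ 0.6716 -0.0069  0.058 ]
(480, 130) [0.6696 0.0023 0.0558]
(278, 80) [0.6932 0.1092 0.0678]
(265, 95) [0.6878 0.1166 0.0591]
(283, 132) [0.6682 0.1076 0.0495]
(275, 115) [0.678  0.1125 0.0478]
```

>>> apply_moves([
  [[0,-0.443,-0.34,0,-27],[0,-0.443,-0.34,0,-27],[0,-0.443,-0.34,0,-27],[0,-0.443,-0.34,0,-27],[0,-0.443,-0.34,0,-27]],
])

```text
clock: 0.72
tool_pos: [0.3616, 0.2455, 0.2052]
orientation: [-0.0, -0.042, 0.999, -0.0]
force: [0.6, 0.6, 0.5]
gripper_width: 0.047
gripper_force: 0.0
```

```bash
cat >> h.py <<'E'
yaw=np.radians(4.78); O=np.array([.6123,.0617]); EX=np.array([np.cos(yaw),np.sin(yaw)]); EY=np.array([-np.sin(yaw),np.cos(yaw)])
from scipy.spatial.transform import Rotation as Ro
def go(x,y,z):
    st=manip.get_state(); R=Ro.from_quat(st['orientation'],scalar_first=True).as_matrix()
    p=st['tool_pos']; t=np.append(O+EX*x+EY*y,z)
    print('t',st['clock'],'pos',p.round(4),'loc',((p[:2]-O)@EX).round(4),((p[:2]-O)@EY).round(4),'toolyaw',np.degrees(np.arctan2(-R[0,1],R[1,1])).round(2),'delta tool',(R.T@(t-p)).round(4),'F',st['force'].round(2),'w',st['gripper_width'])
E
python3 -c "from h import *; go(-.125,-.025,.2)"
```

```text
t 0.725 pos [0.3616 0.2455 0.2052] loc -0.2345 0.204 toolyaw 4.81 delta tool [-0.1094 -0.2291  0.0052] F [0.56 0.56 0.47] w 0.04699378777134536
```

>>> apply_moves([
  [[0,-0.109,-0.229,0.005,0],[0,-0.109,-0.229,0.005,0],[0,-0.109,-0.229,0.005,0],[0,-0.109,-0.229,0.005,0],[0,-0.109,-0.229,0.005,0]],
])

```text
clock: 1.35
tool_pos: [0.4896, 0.0248, 0.1993]
orientation: [-0.001, -0.039, 0.999, -0.0]
force: [-0.1, 0.2, 0.9]
gripper_width: 0.0004
gripper_force: 0.0
```

```bash
python3 -c "
from h import *; go(-.125,-.025,.03); snap('top','t1')"
```

```text
t 1.35 pos [0.4896 0.0248 0.1993] loc -0.1253 -0.0265 toolyaw 4.42 delta tool [-0.0007  0.0016  0.1693] F [-0.13  0.18  0.87] w 0.0004220580331809944
```

View pics/t1.png

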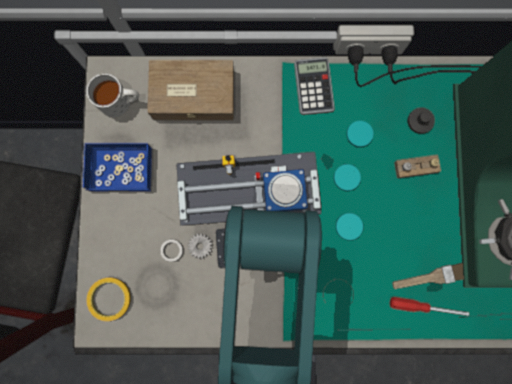

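The arm now covers (220–320, 205–384) in the top view. The slide, the yellow block (229,160) and the red tab (258,175) are still visible.

>>> apply_moves([
  [[0,0,0.001,0.06,0],[0,0,0.001,0.12,0],[0,0,0.001,0.169,0],[0,0,0.001,0.169,0]],
])

```text
clock: 1.9
tool_pos: [0.4841, 0.0311, 0.0274]
orientation: [-0.005, -0.043, 0.999, 0.001]
force: [-0.1, -0.6, -0.2]
gripper_width: 0.0005
gripper_force: 0.0
```

>>> apply_moves([
  [[0,-0.012,0,0,0],[0,-0.022,0,0,0],[0,-0.03,0,0,0],[0,-0.036,0,0,0],[0,-0.036,0,0,0]],
])

```text
clock: 2.52
tool_pos: [0.5258, 0.0322, 0.0319]
orientation: [0.001, -0.042, 0.999, -0.0]
force: [0.6, 0.2, 0.4]
gripper_width: 0.0004
gripper_force: 0.0
```

```bash
python3 -c "
from h import *; go(-.07,-.025,.03)"
```

```text
t 2.525 pos [0.5258 0.0322 0.0319] loc -0.0887 -0.0222 toolyaw 4.78 delta tool [-0.0187 -0.0028  0.0019] F [0.58 0.21 0.39] w 0.0004283798436659231
```

>>> apply_moves([
  [[0,-0.004,0,0,0],[0,-0.008,0,0,0],[0,-0.011,0,0,0]],
])

```text
clock: 2.9
tool_pos: [0.5356, 0.033, 0.0314]
orientation: [-0.0, -0.042, 0.999, 0.0]
force: [-2.6, -1.0, 1.8]
gripper_width: 0.0003
gripper_force: 1.1
```

>>> apply_moves([
  [[0,-0.003,0,0,0],[0,-0.005,0,0,0],[0,-0.006,0,0,0]],
])

```text
clock: 3.28
tool_pos: [0.5417, 0.0336, 0.0314]
orientation: [-0.0, -0.042, 0.999, -0.0]
force: [-2.4, -0.9, -0.1]
gripper_width: 0.0004
gripper_force: 1.0
```

```bash
python3 -c "
from h import *; go(-.07,-.025,.03)
for n in('scene','top'): snap(n,n+'2')
a=cv2.imread('pics/scene2.png')[130:280,150:350];b=cv2.imread('pics/top2.png')[140:275,165:330]
cv2.imwrite('pics/c2.png',np.hstack([cv2.resize(a,(400,300)),cv2.resize(b,(367,300))]))"
```

```text
t 3.275 pos [0.5417 0.0336 0.0314] loc -0.0727 -0.0221 toolyaw 4.78 delta tool [-0.0027 -0.0029  0.0014] F [-2.41 -0.95 -0.06] w 0.0003789652945769427
```

View pics/c2.png

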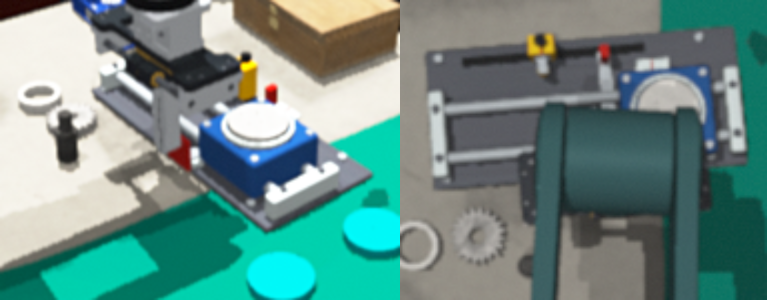

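The fingertip is on the red pad (180,150 in the left crop), and the tab has moved away from the robot. The push force is 2.4 N, so the bolt is sliding.

>>> apply_moves([
  [[0,-0.002,0,0,0],[0,-0.004,0,0,0],[0,-0.006,0,0,0]],
])

```text
clock: 3.75
tool_pos: [0.5428, 0.0337, 0.0314]
orientation: [-0.006, -0.042, 0.999, -0.0]
force: [-16.5, -2.4, 11.7]
gripper_width: 0.0004
gripper_force: 8.4
```

>>> apply_moves([
  [[0,-0.002,0,0,0],[0,-0.003,0,0,0]],
])

```text
clock: 4.0
tool_pos: [0.5428, 0.0337, 0.0314]
orientation: [-0.009, -0.042, 0.999, -0.0]
force: [-22.9, -2.4, 16.9]
gripper_width: 0.0003
gripper_force: 11.6
```

>>> apply_moves([
  [[0,-0.002,0,0,0],[0,-0.003,0,0,0]],
])

```text
clock: 4.25
tool_pos: [0.5428, 0.0337, 0.0314]
orientation: [-0.013, -0.042, 0.999, -0.001]
force: [-30.8, -3.9, 21.7]
gripper_width: 0.0005
gripper_force: 15.4
```

>>> apply_moves([
  [[0,0.02,0,0,0],[0,0.05,0,0,0],[0,0.05,0,-0.05,0],[0,0.05,0,-0.1,0],[0,0.05,0,-0.1,0]],
])

```text
clock: 4.88
tool_pos: [0.5079, 0.0305, 0.1373]
orientation: [0.007, -0.042, 0.999, -0.0]
force: [-0.1, -1.3, 0.1]
gripper_width: 0.0004
gripper_force: 0.0
```

```bash
python3 -c "
from h import *; go(-.03,-.19,.13)"
```

```text
t 4.875 pos [0.5079 0.0305 0.1373] loc -0.1067 -0.0223 toolyaw 4.79 delta tool [-0.0765 -0.1677  0.0085] F [-0.07 -1.26  0.14] w 0.00039948949427187007
```

>>> apply_moves([
  [[0,-0.02,-0.055,0,0],[0,-0.05,-0.11,0,0],[0,-0.107,-0.147,0,0],[0,-0.107,-0.147,0,0],[0,-0.107,-0.147,0,0]],
])

```text
clock: 5.5
tool_pos: [0.6223, -0.1067, 0.1299]
orientation: [-0.001, -0.042, 0.999, 0.001]
force: [0.1, -0.5, -1.3]
gripper_width: 0.0005
gripper_force: 0.0
```

```bash
python3 -c "
from h import *; go(0,-.168,.048)"
```

```text
t 5.5 pos [ 0.6223 -0.1067  0.1299] loc -0.0041 -0.1687 toolyaw 4.77 delta tool [-0.0043  0.0006  0.0819] F [ 0.1  -0.55 -1.3 ] w 0.0005234602737148469
```

>>> apply_moves([
  [[0,0,0,0.03,0],[0,0,0,0.06,0],[0,0,0,0.076,0],[0,0,0,0.076,0]],
])

```text
clock: 6.0
tool_pos: [0.6213, -0.106, 0.0548]
orientation: [-0.001, -0.042, 0.999, 0.0]
force: [0.5, 0.4, 0.9]
gripper_width: 0.0004
gripper_force: 0.0
```

```bash
python3 -c "
from h import *; go(0,-.146,.048)
for n in('scene','top'): snap(n,n+'3')
a=cv2.imread('pics/scene3.png')[130:280,150:350];b=cv2.imread('pics/top3.png')[140:275,165:330]
cv2.imwrite('pics/c3.png',np.hstack([cv2.resize(a,(400,300)),cv2.resize(b,(367,300))]))"
```

```text
t 6.0 pos [ 0.6213 -0.106   0.0548] loc -0.005 -0.1679 toolyaw 4.83 delta tool [-0.005   0.0219  0.0068] F [0.47 0.4  0.95] w 0.00037610544726136407
```

View pics/c3.png

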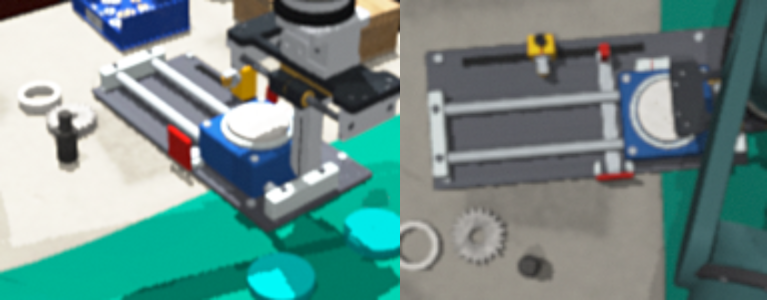

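The bolt is home: the pad is at the base edge (613,177) and the tab (604,50) is clear on the far side. The finger is behind the carriage.

>>> apply_moves([
  [[0,-0.004,0.004,0.006,0],[0,-0.005,0.01,0.006,0],[0,-0.005,0.015,0.006,0],[0,-0.005,0.02,0.006,0],[0,-0.005,0.024,0.006,0]],
])

```text
clock: 6.72
tool_pos: [0.6257, -0.0826, 0.0497]
orientation: [0.0, -0.042, 0.999, -0.0]
force: [-0.1, -1.7, -0.4]
gripper_width: 0.0002
gripper_force: 0.6
```

>>> apply_moves([
  [[0,0,0.004,0,0],[0,0,0.008,0,0],[0,0,0.013,0,0],[0,0,0.018,0,0],[0,0,0.023,0,0]],
])

```text
clock: 7.35
tool_pos: [0.6237, -0.0595, 0.0497]
orientation: [0.0, -0.042, 0.999, -0.0]
force: [0.0, -1.8, 0.7]
gripper_width: 0.0005
gripper_force: 0.9
```

```bash
python3 -c "
from h import *; go(0,-.042,.048)"
```

```text
t 7.35 pos [ 0.6237 -0.0595  0.0497] loc 0.0013 -0.1218 toolyaw 4.78 delta tool [0.0013 0.0798 0.0017] F [ 0.04 -1.77  0.68] w 0.0005429029233523711
```

>>> apply_moves([
  [[0,0,0.005,0,0],[0,0,0.01,0,0],[0,0,0.015,0,0],[0,0,0.02,0,0],[0,0,0.025,0,0]],
])

```text
clock: 7.98
tool_pos: [0.6216, -0.0346, 0.0497]
orientation: [0.0, -0.042, 0.999, 0.0]
force: [-0.2, -1.3, 0.3]
gripper_width: 0.0006
gripper_force: 0.9
```

>>> apply_moves([
  [[0,0,0.005,0,0],[0,0,0.01,0,0],[0,0,0.015,0,0],[0,0,0.02,0,0],[0,0,0.025,0,0]],
])

```text
clock: 8.6
tool_pos: [0.6195, -0.0097, 0.0496]
orientation: [0.0, -0.042, 0.999, 0.0]
force: [0.7, -2.5, 1.4]
gripper_width: 0.0005
gripper_force: 0.9
```

```bash
python3 -c "
from h import *; go(0,-.042,.048)
for n in('scene','top'): snap(n,n+'4')
a=cv2.imread('pics/scene4.png')[130:280,150:350];b=cv2.imread('pics/top4.png')[140:275,165:330]
cv2.imwrite('pics/c4.png',np.hstack([cv2.resize(a,(400,300)),cv2.resize(b,(367,300))]))"
```

```text
t 8.6 pos [ 0.6195 -0.0097  0.0496] loc 0.0013 -0.0717 toolyaw 4.78 delta tool [0.0013 0.0297 0.0016] F [ 0.66 -2.5   1.39] w 0.0004574964810599812
```

View pics/c4.png

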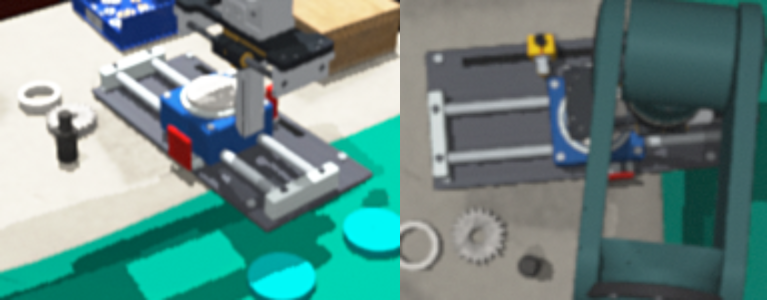

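The carriage has travelled about 72–74 mm with the test block flat in its nest. About 40 mm remains.

>>> apply_moves([
  [[0,0,0.005,0,0],[0,0,0.01,0,0],[0,0,0.014,0,0],[0,0,0.017,0,0],[0,0,0.02,0,0]],
])

```text
clock: 9.32
tool_pos: [0.6178, 0.0101, 0.0493]
orientation: [-0.0, -0.042, 0.999, 0.0]
force: [-0.1, -2.2, -0.5]
gripper_width: 0.0008
gripper_force: 0.8
```

>>> apply_moves([
  [[0,0,0.002,0,0],[0,0,0.004,0,0]],
])

```text
clock: 9.57
tool_pos: [0.6174, 0.014, 0.0494]
orientation: [-0.0, -0.042, 0.999, 0.0]
force: [1.2, -2.1, -1.8]
gripper_width: 0.0003
gripper_force: 0.8
```

>>> apply_moves([
  [[0,0,0.001,0,0],[0,0,0.002,0,0],[0,0,0.003,0,0]],
])

```text
clock: 9.95
tool_pos: [0.6172, 0.0169, 0.0495]
orientation: [-0.0, -0.042, 0.999, 0.0]
force: [0.1, -2.1, -1.2]
gripper_width: 0.0005
gripper_force: 0.8
```

>>> apply_moves([
  [[0,0,0.001,0,0],[0,0,0.002,0,0],[0,0,0.003,0,0]],
])

```text
clock: 10.32
tool_pos: [0.617, 0.0185, 0.0496]
orientation: [-0.0, -0.042, 0.999, -0.001]
force: [-1.0, -4.9, -1.2]
gripper_width: 0.0002
gripper_force: 2.9
```

>>> apply_moves([
  [[0,0,0.001,0,0],[0,0,0.002,0,0]],
])

```text
clock: 10.58
tool_pos: [0.6168, 0.0211, 0.0495]
orientation: [-0.0, -0.041, 0.999, -0.001]
force: [0.7, -3.7, -0.9]
gripper_width: 0.0002
gripper_force: 1.9
```

>>> apply_moves([
  [[0,0,0.001,0,0],[0,0,0.002,0,0]],
])

```text
clock: 10.82
tool_pos: [0.6166, 0.0245, 0.0495]
orientation: [-0.0, -0.042, 0.999, 0.001]
force: [-0.3, -1.8, -0.2]
gripper_width: 0.0006
gripper_force: 0.9
```

>>> apply_moves([
  [[0,0,0.001,0,0],[0,0,0.002,0,0]],
])

```text
clock: 11.08
tool_pos: [0.6168, 0.0267, 0.0498]
orientation: [0.0, -0.042, 0.999, 0.001]
force: [-0.6, -2.0, -0.0]
gripper_width: 0.0005
gripper_force: 0.3
```

>>> apply_moves([
  [[0,0,0.001,0,0],[0,0,0.002,0,0],[0,0,0.002,0,0]],
])

```text
clock: 11.45
tool_pos: [0.6166, 0.0282, 0.0498]
orientation: [0.0, -0.042, 0.999, 0.0]
force: [-0.5, 0.7, 0.0]
gripper_width: 0.0004
gripper_force: 0.0
```

>>> apply_moves([
  [[0,0,0.001,0,0],[0,0,0.0015,0,0],[0,0,0.0015,0,0]],
])

```text
clock: 11.82
tool_pos: [0.6163, 0.0294, 0.0495]
orientation: [-0.0, -0.042, 0.999, 0.0]
force: [-0.1, -0.7, -0.1]
gripper_width: 0.0007
gripper_force: 0.0
```

The contact force is gone, so the roller has dropped in and the carriage ran ahead by itself. I'll back off and look.

>>> apply_moves([
  [[0,0,-0.02,0,0],[0,0,-0.04,0,0],[0,0,-0.05,-0.06,0],[0,0,-0.08,-0.12,0],[0,0,-0.08,-0.12,0]],
])

```text
clock: 12.45
tool_pos: [0.626, -0.0544, 0.1765]
orientation: [0.006, -0.04, 0.999, -0.002]
force: [0.3, -0.2, 0.2]
gripper_width: 0.0004
gripper_force: 0.0
```

>>> apply_moves([
  [[0,0,-0.06,0,0],[0,0,-0.12,0,0],[0,0,-0.18,0,0],[0,0,-0.2,0,0],[0,0,-0.2,0,0]],
])

```text
clock: 13.08
tool_pos: [0.6388, -0.251, 0.1679]
orientation: [-0.001, -0.04, 0.999, 0.001]
force: [0.5, 0.5, -0.1]
gripper_width: 0.0003
gripper_force: 0.0
```

```bash
python3 -c "
from h import *; go(0,-.042,.048)
s=snap('top','top5')
b=cv2.imread('pics/top5.png')[140:275,165:330]
cv2.imwrite('pics/c5.png',cv2.resize(b,None,fx=4.4,fy=4.4,interpolation=cv2.INTER_CUBIC))"
```

```text
t 13.075 pos [ 0.6388 -0.251   0.1679] loc 0.0004 -0.3139 toolyaw 4.63 delta tool [0.0009 0.2716 0.1205] F [ 0.52  0.47 -0.08] w 0.0002720376017924347
```

View pics/c5.png

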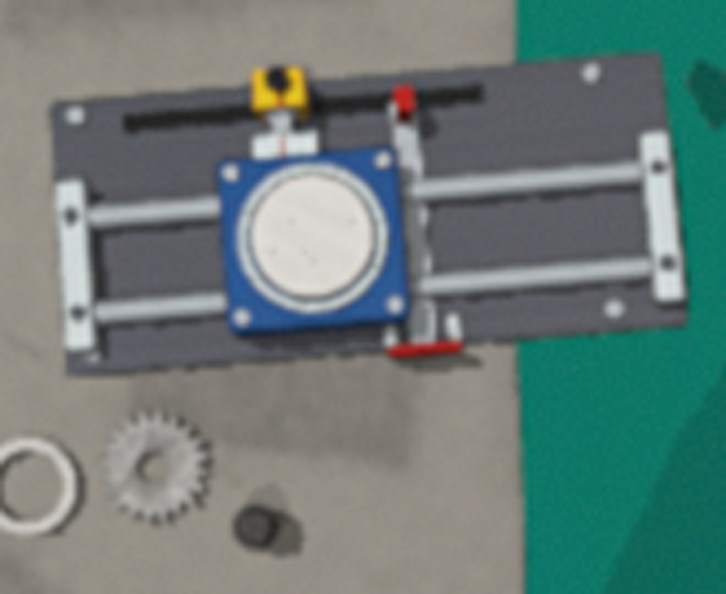

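The red line (282,145) lines up with the roller (281,120), the test block is seated and the bolt pad is home at (425,349). The gear, ring and pin are where they were.

```bash
python3 -c "
from plant import manip; print(manip.job_done())"
```

```text
the job is handed in; nothing more can be done
None
```

The job is handed in: the bolt was pushed hard against its stop, and the last picture shows the carriage in its detent at the yellow index block, the test block seated, the gear, ring and pin where they were, and the arm clear (no verdict was returned).

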